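# Set the tool rest of the sharpening machine by clicks and start it

## Task

Set up the sharpening machine for honing: turn the click adjuster on top of the tool-rest post anticlockwise down to its stop, then bring it up clockwise by exactly nine clicks and let go of it. Only when the rest is set, switch the machine on by flipping its bat toggle over to the other side. Leave the chisel, the mallet, the tub and the stone where they lie.

Things in the scene. Friction and masses are not known exactly. Their poses are not given: they have to be found in the camera images.
- sharpener: Fixed sharpening machine: green steel case 310 (its x) x 350 mm (its y), deck 100 mm above the bench; flat aluminium platter 200 mm across, top 124 mm up, axis at x +38, y +20 mm. Origin: centre of the underside; front (-x) to the robot, give or take the yaw. Tool-rest post with knob at the front left of the deck, switch at the front right. Rest bar, its tool clamp and platter stay below 175 mm.
- adjuster_grip (a point): Click adjuster: black round fluted knob, 58 mm across, 46 mm tall, upright axis, on top of the tool-rest post. This point: on its axis, 22 mm below its top, 197 mm above the bench. A fixed dial plate 86 mm across lies 29 mm below this point: a mark every 30 degrees, a double one at the stop. The knob's white line (along -x of this frame) points at the double mark, to the machine's front, at the stop.
- adjuster (a joint): Knob angle, rad: 0 at the solid stop, growing clockwise seen from above (yaw decreasing) to a solid end at 11 clicks. It snaps into a notch every 30 degrees (0.5236); the stop is itself a notch and counts as zero. About 0.15 N m pulls it over a click. Starts 2 to 4 clicks up. Each click lifts the rest 1 mm. Nine clicks are 270 degrees: let go and take it again on the way.
- toggle_tip (a point): Nose of the steel bat toggle, 62 mm from its pivot; the bat is 9 mm thick at the root, 17 mm near the nose. Off (start), it leans 0.4 rad from upright towards the machine's front (-x), nose 166 mm above the bench; on, 0.4 rad the other way (+x). It swings in the machine's x-z plane.
- toggle_pivot (a point): Pivot of the bat toggle, 109 mm above the bench, in the switch bush (a hex nut and bush, 32 mm across, up to 112 mm above the bench). Its x axis is the machine's: the bat goes from -x (off) to +x (on).
- toggle (a joint): Angle of the bat toggle in rad: 0 off (as at the start), 0.8 on. It is sprung away from its middle (0.4): pushed past the middle it snaps over by itself. At the nose it takes about 2 N.
- rest_end (a point): Free end of the tool rest, a 12 mm steel bar that runs 180 mm from the post towards -y along the front of the deck, with a tool clamp on it; 130 mm above the bench with the adjuster at its stop, 1 mm more a click. Not to be handled.
- chisel_mid (a point): Bystander: bench chisel 290 mm long with a wooden handle, lying on the bench in front of the machine, 31 mm high; this point is its middle.
- mallet_head (a point): Bystander: wooden mallet lying on the bench beside the machine (left or right), 290 mm long, head 80 x 130 x 70 mm; this point is the centre of the head.
- tub_mid (a point): Bystander: closed plastic tub, 104 mm across, 120 mm tall, standing on the bench on the other side of the machine; this point is its centre.
- stone_mid (a point): Bystander: honing stone in a wooden holder, 110 x 46 x 25 mm, loose on the machine's deck behind the switch; this point is its centre.

How it is judged:
On the way, in this order (a step that is already met when the one before it is completed fails the run):
1. the adjuster is down at its stop, with the machine off (value of joint adjuster below 0.15 rad and value of joint toggle below 0.2 rad), for 0.1 s.
2. the adjuster sits in its ninth click and is let go, with the machine still off (value of joint adjuster between 4.54 and 4.88 rad and contact force between the fingers and adjuster below 0.3 N and value of joint toggle below 0.2 rad), for 0.2 s.
At the end, for the whole second after the job is handed in: The adjuster rests in the ninth click above its stop (4.71 rad, give or take 0.17) and the toggle lies over on its on side (above 0.7 rad), both let go (value of joint adjuster between 4.54 and 4.88 rad and value of joint toggle above 0.7 rad and velocity of joint adjuster between -0.1 and 0.1 rad/s); the robot touches nothing.
It fails at once if the machine is switched on while the adjuster is not in its ninth click (value of joint toggle above 0.4 rad and (value of joint adjuster below 4.45 rad or value of joint adjuster above 4.97 rad)).
It fails at once if the chisel is moved by more than 20 mm (distance of chisel_mid from where it was at the start of the episode above 0.02 m).
It fails at once if the mallet is moved by more than 20 mm (distance of mallet_head from where it was at the start of the episode above 0.02 m).
It fails at once if the tub is moved by more than 20 mm (distance of tub_mid from where it was at the start of the episode above 0.02 m).
It fails at once if the stone is moved by more than 20 mm (distance of stone_mid from where it was at the start of the episode above 0.02 m).
It also fails if it takes over 64 s, if anything falls off the work surface, if the arm or the gripper's body presses on something with over 40 N, if the wrist force passes 120 N, or if a joint passes its speed limit or range.

## Robot

A 6-joint arm with a two-finger parallel gripper is mounted at the origin on the work surface. World frame = base frame: x ahead of the robot, y to its left, z up, the work surface at z = 0. Lengths are in m, angles in rad, forces in N, time in s.
With the tool pointing down it reaches from about 0.35 to 1 m from the base axis. Payload 7.1 kg.
Tool frame: the origin (TCP) lies between the finger pads; the fingertips stand ahead of it and the grasp point (between the pads) lies 11 mm behind it (bot.tcp_to_tips is the z of the fingertips in the tool frame, in m); z points along the fingers, y is the line along which they close (so a half turn about z gives the same grasp; the last joint's range is limited). The gripper opens to 85 mm and grips with 20 to 120 N. Pads are 22 mm wide; open, the fingers measure 114 mm over their backs; the gripper's body (76 mm by 85 mm) begins 54 mm behind the grasp point. The pads swing forward as they close: fully open they stand 13 mm farther back than shut.
Start: joints at [1.328, 0.423, 1.63, -0, 1.089, -0.019], TCP at [0.139, 0.609, 0.239] pointing down, gripper open.
Joint ranges: [-3, 3], [-0.9, 2.11], [0.09, 2.58], [-1.31, 4.45], [0.11, 2.69], [-2.54, 2.54]. Speed limits (rad/s): [2.39, 2.39, 3.01, 3.14, 3.14, 3.14].

## Interface

Orientations are given as a rotation vector (axis times angle).
In Python, from plant import bot gives the robot as it stands. The module is installed in compiled form; this text tells all that it offers.
- The arm moves only by the tool arm_command, never from a script. Its argument "rows" is a list of rows, each a list of 3 entries, a list of its own where there are three numbers: the closure, from 0 (fully open) to 1 (shut), then the shift along the tool's x, y, z in mm, then the turn about the tool's z in rad. In form: [[grip, [tx, ty, tz], roll], ...]. A call has 1 to 12 rows; each row is the pose to reach, as a shift and turn from the pose commanded when the call began, along the tool's axes at that moment; what a row does not reach only later rows make up. A row lasts 1/10 s, in which the tool goes at most 50 mm and 8.59 degrees, less where a joint would pass 70% of its speed; a pose out of reach is approached as far as the arm can. A call with a gripper value outside its range is refused whole. The fingers move at their own pace and stop on an object; "force" is the grip in N (left out, the last holds). Time passes only in rows, so rows that repeat a pose let the fingers close. It gives the time, the measured TCP pose, the force, the opening and the grip force at its end, in the units of the state.
- bot.state(): the state, without advancing time (a new reading comes with each control period).
- bot.read_camera(name): name is "side" or "top" or "wrist"; returns a dict with "image" (420x560x3 uint8, blue, green, red), "range_z" (420x560 float32, m along the optical axis (not along the pixel's ray), 0 where there is no reading), "vertical_fov" (degrees; the focal length in pixels is half the picture's height over the tangent of half this angle, whatever the lens; pixels are square), "cx", "cy" (the principal point, pixels), "extrinsics" (4x4, takes a point from world to camera coordinates). Camera axes: x right, y up, looking along -z (the intrinsics and any distortion apply to the point x, -y, -z); pixel columns grow to the right and rows downward; lengths in m; the calibration is good to about 2 mm. A picture is of the moment at which its call begins.
- bot.close_job(): hands the job in; it is judged then, once.
The state is a dict: "t": time; "joint_positions": joint angles; "qvel": joint speeds; "effort": joint torques, N m; "tcp_pos": TCP position; "ee_rot": TCP orientation; "wrist_force": force on the tool from outside, world axes, zero at the start; "torque": the same for the moment, N m; "gripper_width": opening from 0.0 (shut) to 1.0 (fully open); "finger_force": force on a finger pad.
Only numpy, scipy, OpenCV 4.12 (cv2) and the standard library are available. Lean on these libraries where they do the work, as an engineer would, in place of code of your own. Each camera call takes 0.05 s, during which the arm holds its last target. There are 200 camera calls.

## Working session

There is one attempt and no reset: what is moved stays moved. The work goes in short steps, Python scripts to look and compute and a tool call to move; the robot and the scene stay as the last step left them, time stands still between calls to the robot, and variables do not carry over. Pictures are saved under pics/ and viewed, at most 10 in all, crops included, and the job is handed in when it is done.

Besides the shell and the picture viewer there is one more tool, called after "Request:" as name(argument=value, ...), one argument or row to a line, values as JSON. arm_command: Moves the arm, as the interface text tells. Its arguments: {"type":"object","properties":{"rows":{"type":"array","items":{"type":"array"}},"force":{"type":"number"}},"required":["rows"]}

```bash
mkdir -p pics; cat > h.py <<'E'
import numpy as np, cv2
from plant import bot
def cam(n,save=None):
    c=bot.read_camera(n)
    if save: cv2.imwrite('pics/'+save+'.png',c['image'])
    c['f']=210/np.tan(np.radians(c['vertical_fov'])/2)
    return c
def pts(c):
    "world points for every pixel (no distortion)"
    v,u=np.mgrid[:420,:560]; z=c['range_z']
    P=np.stack([(u-c['cx'])/c['f']*z,-(v-c['cy'])/c['f']*z,-z,np.ones_like(z)],-1)
    return (P@np.linalg.inv(c['extrinsics']).T)[...,:3]
E
python3 - <<'E'
from h import *
for n in ('top','side'):
    c=cam(n,n+'0'); print(n,[k for k in c],c['f'],c['cx'],c['cy'],c['extrinsics'].round(3).tolist())
    np.savez(n+'0',**{k:c[k] for k in ('image','range_z','f','cx','cy','extrinsics')})
print(bot.state(),bot.tcp_to_tips)
a=cv2.imread('pics/top0.png')
E
```

```text
top ['image', 'range_z', 'vertical_fov', 'cx', 'cy', 'extrinsics', 'f'] 387.13691782904726 275.82457352485596 214.40735299096076 [[0.003, -1.0, -0.015, 0.015], [0.996, 0.002, 0.091, -0.622], [-0.091, -0.016, 0.996, -1.436], [0.0, 0.0, 0.0, 1.0]]
side ['image', 'range_z', 'vertical_fov', 'cx', 'cy', 'extrinsics', 'f'] 528.1009106392718 280.02112419447286 211.293657144083 [[-0.99, -0.141, -0.003, 0.594], [0.094, -0.672, 0.735, -0.16], [-0.106, 0.727, 0.678, -1.497], [0.0, 0.0, 0.0, 1.0]]
{'t': 0.1, 'joint_positions': array([ 1.32803187e+00,  4.23760729e-01,  1.63063276e+00, -4.79663442e-06,
        1.08860305e+00, -1.89937139e-02]), 'qvel': array([-0.00094021, -0.00082822, -0.00149452, -0.00132662, -0.00015772,
        0.00083577]), 'effort': array([-1.15011840e-04, -5.58421469e+01, -2.82445693e+01,  1.05097371e-05,
        2.99713916e-03,  1.49914086e-05]), 'tcp_pos': array([0.13854564, 0.6089426 , 0.23861819]), 'ee_rot': array([-3.50741804e-01, -3.12177115e+00,  2.18710827e-03]), 'wrist_force': array([ 0.17203025, -0.47421433,  0.11773346]), 'torque': array([ 0.00814365, -0.0146961 , -0.0336246 ]), 'finger_force': 0.0, 'gripper_width': 1.0017923448760047} 0.008
```

View pics/top0.png

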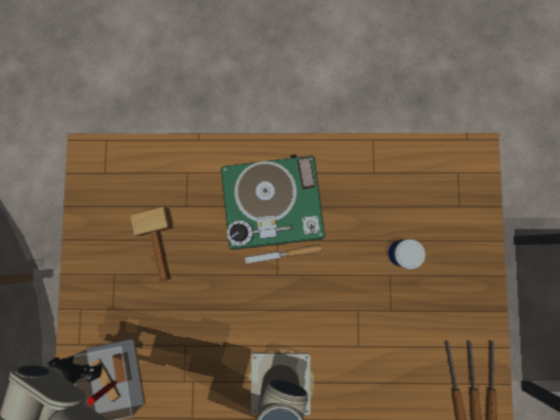

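View pics/side0.png

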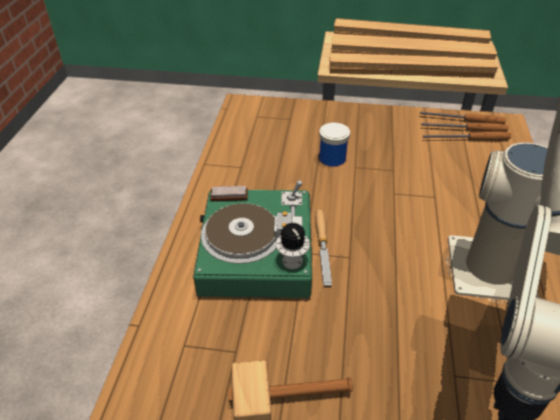

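The top view shows the knob at (239,232), the toggle at (311,226), the green case spanning (222–324, 157–248), the mallet at (150,222), the tub at (409,254) and the chisel at (283,255). In the side view the knob is at (292,237) and the toggle nose at (297,185).

```bash
python3 - <<'E'
from h import *
for n in ('top','side'):
    c=dict(np.load(n+'0.npz')); P=pts(c); img=c['image']
    hsv=cv2.cvtColor(img,cv2.COLOR_BGR2HSV)
    g=cv2.inRange(hsv,(55,80,30),(90,255,255))>0
    d=g&(abs(P[...,2]-.1)<.008)&(P[...,0]<1.2)
    q=P[d]; r=cv2.minAreaRect(q[:,:2].astype(np.float32)*1000)
    print(n,'deck',r,np.median(q[:,2]))
    u0,v0=(239,232) if n=='top' else (292,237)
    m=(P[...,2]>.19)&(P[...,2]<.235)
    v,u=np.mgrid[:420,:560]; m&=np.hypot(u-u0,v-v0)<25
    q=P[m]; print(n,'knob',len(q),q.min(0),q.max(0),np.median(q,0)); t=q[q[:,2]>.212]
    print(' top rect',len(t),cv2.minEnclosingCircle((t[:,:2]*1000).astype(np.float32)) if len(t)else'')
    w=m&(img.min(2)>140); print(' white line',P[w].round(3).tolist())
    u0,v0=(311,226) if n=='top' else (297,188)
    m=(np.hypot(u-u0,v-v0)<25)&(P[...,2]>.118)&(P[...,2]<.2)
    print(' bat',[(a,b,*P[b,a].round(3)) for a,b in zip(u[m],v[m])])
E
python3 -c "
import cv2
a=cv2.imread('pics/top0.png')[150:260,210:335];b=cv2.imread('pics/side0.png')[170:280,195:320]
cv2.imwrite('pics/z.png',cv2.resize(cv2.hconcat([a,b]),(800,352),interpolation=cv2.INTER_CUBIC))"
```

```text
top deck ((662.7769165039062, 29.78826904296875), (302.708251953125, 338.5964660644531), 6.914147853851318) 0.09938359101740624
top knob 256 [0.51714151 0.11035148 0.19102777] [0.57351714 0.16843647 0.22677161] [0.54645689 0.13783608 0.21712324]
 top rect 220 ((546.6780395507812, 139.708740234375), 29.81603240966797)
 white line []
 bat [(np.int64(310), np.int64(224), np.float64(0.58), np.float64(-0.106), np.float64(0.119)), (np.int64(290), np.int64(225), np.float64(0.575), np.float64(-0.035), np.float64(0.142)), (np.int64(310), np.int64(225), np.float64(0.576), np.float64(-0.105), np.float64(0.132)), (np.int64(311), np.int64(225), np.float64(0.576), np.float64(-0.108), np.float64(0.131)), (np.int64(312), np.int64(225), np.float64(0.576), np.float64(-0.112), np.float64(0.124)), (np.int64(287), np.int64(226), np.float64(0.572), np.float64(-0.024), np.float64(0.128)), (np.int64(288), np.int64(226), np.float64(0.572), np.float64(-0.028), np.float64(0.136)), (np.int64(289), np.int64(226), np.float64(0.572), np.float64(-0.031), np.float64(0.135)), (np.int64(290), np.int64(226), np.float64
[... 13726 characters left out ...]
 np.int64(211), np.float64(0.565), np.float64(-0.012), np.float64(0.137)), (np.int64(294), np.int64(211), np.float64(0.562), np.float64(-0.008), np.float64(0.14)), (np.int64(295), np.int64(211), np.float64(0.56), np.float64(-0.018), np.float64(0.131)), (np.int64(291), np.int64(212), np.float64(0.57), np.float64(-0.009), np.float64(0.135)), (np.int64(292), np.int64(212), np.float64(0.567), np.float64(-0.006), np.float64(0.137)), (np.int64(293), np.int64(212), np.float64(0.565), np.float64(-0.011), np.float64(0.134)), (np.int64(294), np.int64(212), np.float64(0.561), np.float64(-0.005), np.float64(0.14)), (np.int64(295), np.int64(212), np.float64(0.559), np.float64(-0.015), np.float64(0.131))]
```

View pics/z.png

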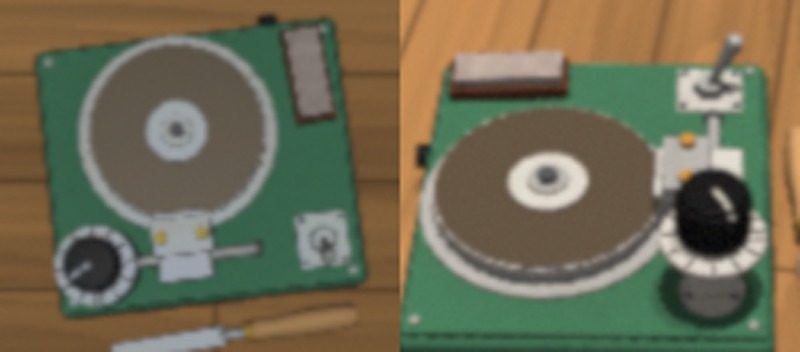

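The enlarged crops show the white line about 60° clockwise of the machine's front, so the knob is 2 clicks up. The yaw is about +0.12 rad and the toggle leans to the front.

```bash
cat >> h.py <<'E'
from scipy.spatial.transform import Rotation as R
def go(x,y,z):
    s=bot.state(); r=R.from_rotvec(s['ee_rot'])
    d=r.inv().apply(np.array([x,y,z])-s['tcp_pos'])*1000
    print('t',round(s['t'],2),'shift mm',d.round(1),'q6',s['joint_positions'][5].round(3),'tcp',s['tcp_pos'].round(4))
    M=r.as_matrix(); print('tool y az',np.degrees(np.arctan2(M[1,1],M[0,1])).round(2),'tool z',M[:,2].round(3))
E
python3 -c "
from h import *
go(.547,.142,.33)"
```

```text
t 0.1 shift mm [-501.9 -364.8  -90.9] q6 -0.019 tcp [0.1385 0.6089 0.2386]
tool y az 77.18 tool z [-0.    -0.001 -1.   ]
```

Request:
arm_command(
  rows=[
    [0,[0,0,-45],0],
    [0,[-40,-30,-90],0],
    [0,[-80,-58,-91],0],
    [0,[-120,-87,-91],0],
    [0,[-160,-116,-91],0],
    [0,[-200,-145,-91],0],
    [0,[-240,-174,-91],0],
    [0,[-280,-203,-91],0],
    [0,[-320,-232,-91],0],
    [0,[-360,-261,-91],0],
    [0,[-400,-290,-91],0],
    [0,[-440,-319,-91],0],
  ],
)

```text
t: 1.3
tcp_pos: [0.4929, 0.2044, 0.3302]
ee_rot: [-0.351, -3.122, 0.0]
wrist_force: [0.7, 0.7, -0.4]
gripper_width: 0.999
finger_force: 0.0
```

```bash
python3 -c "
from h import *
go(.547,.142,.33)"
```

```text
t 1.3 shift mm [-66.6 -48.8   0.2] q6 -0.976 tcp [0.4929 0.2044 0.3302]
tool y az 77.17 tool z [-0. -0. -1.]
```

Request:
arm_command(
  rows=[
    [0,[-35,-25,0],0],
    [0,[-62,-46,0],0],
    [0,[-62,-46,0],0],
    [0,[-62,-46,0],0],
  ],
)

```text
t: 1.7
tcp_pos: [0.5422, 0.147, 0.3298]
ee_rot: [-0.354, -3.12, 0.0]
wrist_force: [-0.7, 1.6, -1.0]
gripper_width: 1.002
finger_force: 0.0
```

```bash
python3 - <<'E'
from h import *
go(.547,.142,.19)
c=cam('wrist','w1'); print(c['f'],c['cx'],c['cy'],np.linalg.inv(c['extrinsics']).round(3).tolist())
np.savez('w1',**{k:c[k] for k in ('image','range_z','f','cx','cy','extrinsics')})
P=pts(c); v,u=np.mgrid[:420,:560]
dark=c['image'].max(2)<75
m=dark&(P[...,2]>.212)&(P[...,2]<.226); q=P[m]; print(len(q),q.min(0),q.max(0))
if len(q): print(cv2.minEnclosingCircle((q[:,:2]*1000).astype(np.float32)),np.percentile(q,[1,99],axis=0))
E
```

```text
t 1.7 shift mm [ -6.   -3.8 139.8] q6 -1.102 tcp [0.5422 0.147  0.3298]
tool y az 77.07 tool z [-0.001 -0.    -1.   ]
359.6951995037597 276.20828736567904 206.30276551310038 [[0.223, -0.94, -0.257, 0.478], [0.975, 0.215, 0.06, 0.163], [-0.001, -0.264, 0.965, 0.465], [0.0, 0.0, 0.0, 1.0]]
4335 [0.51984188 0.11229522 0.21200176] [0.57875625 0.1709012  0.22217102]
((549.0570068359375, 141.511474609375), 29.897483825683594) [[0.52255974 0.11491579 0.21221443]
 [0.57400146 0.16812426 0.22070427]]
```

View pics/w1.png

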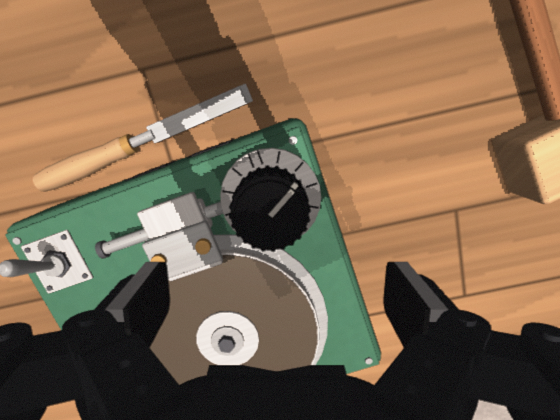

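The wrist view puts the knob at (268,205), with its line pointing to (297,187). That is about 65° clockwise of the front, confirming 2 clicks up. I'll take the knob centre as about (0.548, 0.1415).

Request:
arm_command(
  rows=[
    [0,[0,0,40],0],
    [0,[0,0,80],0],
    [0,[0,0,80],0],
    [0,[0,0,80],0],
  ],
)

```text
t: 2.15
tcp_pos: [0.5417, 0.1486, 0.2507]
ee_rot: [-0.348, -3.121, 0.001]
wrist_force: [0.7, -0.2, 0.2]
gripper_width: 0.998
finger_force: 0.0
```

```bash
python3 - <<'E'
from h import *
go(.548,.1415,.19)
c=cam('wrist','w2')
P=pts(c); m=(c['image'].max(2)<75)&(P[...,2]>.213)&(P[...,2]<.224)&(np.hypot(P[...,0]-.548,P[...,1]-.1415)<.04); q=P[m]; print(len(q),cv2.minEnclosingCircle((q[:,:2]*1000).astype(np.float32)),np.percentile(q,[1,99],axis=0))
go(.548,.1415,.19)
E
```

```text
t 2.15 shift mm [-7.8 -5.5 60.7] q6 -1.102 tcp [0.5417 0.1486 0.2507]
tool y az 77.26 tool z [-0.001 -0.    -1.   ]
7859 ((549.111328125, 141.56163024902344), 28.47469139099121) [[0.52312057 0.11660804 0.2131036 ]
 [0.57227826 0.16731511 0.2206519 ]]
t 2.2 shift mm [-6.6 -5.8 61.9] q6 -1.102 tcp [0.5427 0.1486 0.2519]
tool y az 77.25 tool z [ 0.001  0.    -1.   ]
```

Request:
arm_command(
  rows=[
    [0,[-8,-6,0],0],
    [0,[-8,-6,0],0],
    [0,[-8,-6,30],0],
    [0,[-8,-6,61],0],
    [0,[-8,-6,61],0],
  ],
)

```text
t: 2.7
tcp_pos: [0.5469, 0.1393, 0.1869]
ee_rot: [-0.351, -3.117, 0.003]
wrist_force: [-0.7, 0.3, -0.3]
gripper_width: 1.002
finger_force: 0.0
```

Request:
arm_command(
  rows=[
    [0.5,[0,0,0],0],
    [0.5,[0,0,0],0],
    [0.5,[0,0,0],0],
    [0.5,[0,0,0],0],
    [0.5,[0,0,0],0],
    [0.5,[0,0,0],0],
  ],
  force=30,
)

```text
t: 3.3
tcp_pos: [0.55, 0.14, 0.1915]
ee_rot: [0.35, 3.119, 0.001]
wrist_force: [-1.4, -2.0, 7.1]
gripper_width: 0.672
finger_force: 31.7
```

```bash
python3 -c "
from h import *
go(.5485,.1417,.19); s=bot.state(); print(s['wrist_force'],s['torque'],s['finger_force'],s['gripper_width'])"
```

```text
t 3.3 shift mm [1.8 1.3 1.5] q6 -1.118 tcp [0.55   0.14   0.1915]
tool y az 77.18 tool z [ 0.003  0.    -1.   ]
[-1.40685617 -1.99965049  7.08326882] [-0.36032898  0.19327742 -0.00349544] 31.694519519805908 0.6715760082960407
```

Request:
arm_command(
  rows=[
    [0.5,[0,0,0],-0.14],
    [0.5,[0,0,0],-0.28],
    [0.5,[0,0,0],-0.42],
    [0.5,[0,0,0],-0.56],
    [0.5,[0,0,0],-0.7],
    [0.5,[0,0,0],-0.84],
    [0.5,[0,0,0],-0.98],
    [0.5,[0,0,0],-1.05],
    [0.5,[0,0,0],-1.12],
    [0.5,[0,0,0],-1.12],
  ],
)

```text
t: 4.3
tcp_pos: [0.5496, 0.1416, 0.1914]
ee_rot: [-1.359, 2.828, 0.003]
wrist_force: [-1.2, 5.8, 5.2]
gripper_width: 0.671
finger_force: 32.0
```

```bash
python3 -c "
from h import *
go(.5485,.1417,.19); s=bot.state(); print(s['wrist_force'],s['torque'],s['finger_force'],s['gripper_width'])"
```

```text
t 4.3 shift mm [0.6 0.9 1.4] q6 -2.239 tcp [0.5496 0.1416 0.1914]
tool y az 141.31 tool z [ 0.003  0.004 -1.   ]
[-1.22239177  5.80169321  5.19289801] [ 0.99018115  0.44659776 -0.60420175] 32.025094628334045 0.6707776971384621
```

Request:
arm_command(
  rows=[
    [0,[0,0,0],0],
    [0,[0,0,0],0],
    [0,[0,0,0],0],
    [0,[0,0,-30],0],
    [0,[0,0,-70],-0.1],
    [0,[0,0,-70],-0.18],
    [0,[0,0,-70],-0.18],
    [0,[0,0,-70],-0.18],
  ],
)

```text
t: 5.1
tcp_pos: [0.5482, 0.1397, 0.2587]
ee_rot: [1.606, -2.698, -0.0]
wrist_force: [0.0, 0.5, 0.2]
gripper_width: 0.999
finger_force: 0.0
```

```bash
cat >> h.py <<'E'
def look(name):
    c=cam('wrist',name); P=pts(c); r=np.hypot(P[...,0]-.5485,P[...,1]-.1417)
    m=(c['image'].max(2)<75)&(P[...,2]>.213)&(P[...,2]<.224)&(r<.04); q=P[m]
    print(cv2.minEnclosingCircle((q[:,:2]*1000).astype(np.float32)))
    w=(c['image'].min(2)>95)&(r<.026)&(P[...,2]>.21)&(P[...,2]<.23); l=P[w][:,:2]-[.5485,.1417]
    d=np.linalg.svd(l-l.mean(0))[2][0] if len(l)>2 else np.zeros(2); d=d*np.sign(d@l.mean(0))
    az=np.degrees(np.arctan2(d[1],d[0])); print('line',len(l),l.mean(0),'az',az,'clicks',((186.8-az)%360)/30)
E
python3 - <<'E'
from h import *
look('w3')
go(.5485,.1417,.19)
E
```

```text
((548.5721435546875, 140.3192596435547), 29.176668167114258)
line 325 [-0.0132445  -0.00216838] az -172.8824060318353 clicks 11.98941353439451
t 5.15 shift mm [-2.   0.5 68.4] q6 -2.416 tcp [0.5481 0.1397 0.2584]
tool y az 151.54 tool z [-0.002 -0.001 -1.   ]
```

View pics/w3.png

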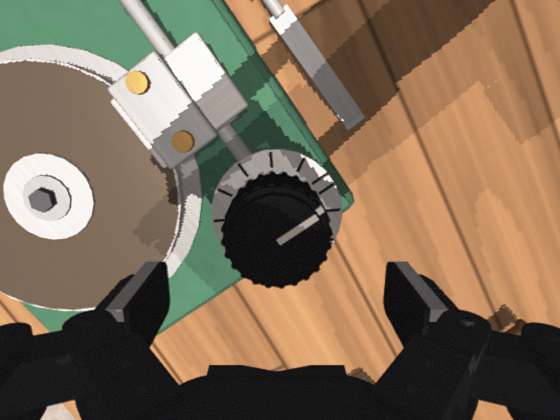

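The line at (300,225) points at the double mark at (325,208), so the knob is at its stop. Next I regrip and turn it up by nine clicks in one stroke.

Request:
arm_command(
  rows=[
    [0,[-1,1,30],0],
    [0,[-1,1,67],0],
    [0,[-1,1,67],0],
    [0.5,[-1,1,67],0],
    [0.5,[-1,1,67],0],
    [0.5,[-1,1,67],0],
    [0.5,[-1,1,67],0],
    [0.5,[-1,1,67],0],
    [0.5,[-1,1,67],0],
  ],
  force=40,
)

```text
t: 6.05
tcp_pos: [0.5492, 0.1416, 0.194]
ee_rot: [-1.609, 2.696, -0.001]
wrist_force: [-2.4, 0.9, 6.3]
gripper_width: 0.664
finger_force: 43.6
```

Request:
arm_command(
  rows=[
    [0.5,[0,0,0],0.14],
    [0.5,[0,0,0],0.28],
    [0.5,[0,0,0],0.42],
    [0.5,[0,0,0],0.56],
    [0.5,[0,0,0],0.7],
    [0.5,[0,0,0],0.84],
    [0.5,[0,0,0],0.98],
    [0.5,[0,0,0],1.12],
    [0.5,[0,0,0],1.26],
    [0.5,[0,0,0],1.4],
    [0.5,[0,0,0],1.5],
    [0.5,[0,0,0],1.57],
  ],
)

```text
t: 7.25
tcp_pos: [0.5497, 0.1398, 0.194]
ee_rot: [0.772, 3.041, -0.002]
wrist_force: [0.7, -9.3, 6.4]
gripper_width: 0.664
finger_force: 43.8
```

```bash
python3 -c "
from h import *
go(.5485,.1417,.19); s=bot.state(); print(s['wrist_force'],s['torque'],s['finger_force'],s['gripper_width'])"
```

```text
t 7.25 shift mm [2.  1.1 4. ] q6 -0.842 tcp [0.5497 0.1398 0.194 ]
tool y az 61.51 tool z [ 0.003 -0.002 -1.   ]
[ 0.68361304 -9.29880541  6.41718953] [-1.46682169 -0.03611004  0.05458843] 43.760504722595215 0.6640060799147407
```

Request:
arm_command(
  rows=[
    [0.5,[0,0,0],0.14],
    [0.5,[0,0,0],0.28],
    [0.5,[0,0,0],0.42],
    [0.5,[0,0,0],0.56],
    [0.5,[0,0,0],0.7],
    [0.5,[0,0,0],0.84],
    [0.5,[0,0,0],0.98],
    [0.5,[0,0,0],1.12],
    [0.5,[0,0,0],1.26],
    [0.5,[0,0,0],1.4],
    [0.5,[0,0,0],1.5],
    [0.5,[0,0,0],1.57],
  ],
)

```text
t: 8.45
tcp_pos: [0.5479, 0.1392, 0.1939]
ee_rot: [2.697, 1.606, -0.004]
wrist_force: [-6.3, -10.6, 13.1]
gripper_width: 0.659
finger_force: 44.4
```

Request:
arm_command(
  rows=[
    [0.5,[0,0,0],0.14],
    [0.5,[0,0,0],0.28],
    [0.5,[0,0,0],0.42],
    [0.5,[0,0,0],0.56],
    [0.5,[0,0,0],0.7],
    [0.5,[0,0,0],0.84],
    [0.5,[0,0,0],0.98],
    [0.5,[0,0,0],1.12],
    [0.5,[0,0,0],1.26],
    [0.5,[0,0,0],1.4],
    [0.5,[0,0,0],1.5],
    [0.5,[0,0,0],1.57],
  ],
)

```text
t: 9.65
tcp_pos: [0.5472, 0.141, 0.1939]
ee_rot: [3.045, -0.771, -0.002]
wrist_force: [-9.0, -0.9, 13.5]
gripper_width: 0.664
finger_force: 44.4
```

```bash
python3 -c "
from h import *
go(.5485,.1417,.19); s=bot.state(); print(s['wrist_force'],s['torque'],s['finger_force'],s['gripper_width'])"
```

```text
t 9.65 shift mm [ 0.8 -1.2  3.9] q6 2.298 tcp [0.5472 0.141  0.1939]
tool y az -118.42 tool z [-0.002 -0.001 -1.   ]
[-8.97445941 -0.86420458 13.45441487] [-0.18921953  1.41147144  0.07426982] 44.44744884967804 0.6636051162452676
```

Request:
arm_command(
  rows=[
    [0.5,[0,0,0],0],
    [0,[0,0,0],0],
    [0,[0,0,0],0],
    [0,[0,0,0],0],
    [0,[0,0,-30],0],
    [0,[0,0,-70],0],
    [0,[0,0,-70],0],
    [0,[0,0,-70],0],
  ],
)

```text
t: 10.45
tcp_pos: [0.5491, 0.1415, 0.2633]
ee_rot: [-3.046, 0.765, -0.004]
wrist_force: [-0.8, -0.5, -0.2]
gripper_width: 0.997
finger_force: 0.0
```

```bash
python3 - <<'E'
from h import *
look('w4')
c=cam('top','t4'); cv2.imwrite('pics/t4z.png',1*c['image'])
E
```

```text
((549.6361083984375, 141.04522705078125), 28.407745361328125)
line 275 [ 0.00245502 -0.01347871] az -83.07743574840656 clicks 8.995914524946887
```

View pics/w4.png

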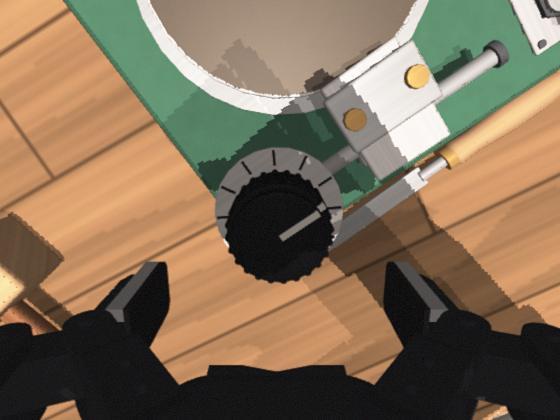

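The knob reads 9.00 clicks with the line at (300,225), and it is let go. Next is the toggle, starting with rolling the tool square to the machine and closing the fingers.

Request:
arm_command(
  rows=[
    [1,[0,0,-10],-0.14],
    [1,[0,0,-20],-0.28],
    [1,[0,0,-20],-0.42],
    [1,[0,0,-20],-0.56],
    [1,[0,0,-20],-0.61],
    [1,[0,0,-20],-0.61],
  ],
)

```text
t: 11.15
tcp_pos: [0.5477, 0.1412, 0.2808]
ee_rot: [3.136, 0.185, -0.004]
wrist_force: [1.0, -0.0, -0.4]
gripper_width: 0.0
finger_force: 0.0
```

```bash
python3 -c "
from h import *
go(.507,-.115,.28)"
```

```text
t 11.15 shift mm [-70.6 249.6   1.1] q6 1.684 tcp [0.5477 0.1412 0.2808]
tool y az -83.24 tool z [-0.003 -0.001 -1.   ]
```

Request:
arm_command(
  rows=[
    [1,[-13,45,0],0],
    [1,[-26,90,0],0],
    [1,[-39,135,0],0],
    [1,[-52,180,0],0],
    [1,[-64,225,0],0],
    [1,[-71,250,0],0],
    [1,[-71,250,0],0],
    [1,[-71,250,0],0],
  ],
)

```text
t: 11.95
tcp_pos: [0.5069, -0.1154, 0.2816]
ee_rot: [-3.136, -0.181, 0.002]
wrist_force: [0.5, -0.3, 0.6]
gripper_width: -0.0
finger_force: 0.0
```

```bash
python3 - <<'E'
from h import *
go(.507,-.115,.156)
c=cam('wrist','w5'); P=pts(c)
m=(P[...,2]>.15)&(P[...,2]<.175)&(abs(P[...,1]+.109)<.03)&(abs(P[...,0]-.56)<.03); q=P[m]; print(len(q),np.median(q,0),np.percentile(q,[3,97],axis=0))
E
```

```text
t 11.95 shift mm [  0.3  -0.3 125.6] q6 1.209 tcp [ 0.5069 -0.1154  0.2816]
tool y az -83.41 tool z [-0.001  0.001 -1.   ]
550 [ 0.5630575  -0.10916099  0.16460725] [[ 0.55433219 -0.11610254  0.15245164]
 [ 0.57160107 -0.1022643   0.16788565]]
```

View pics/w5.png

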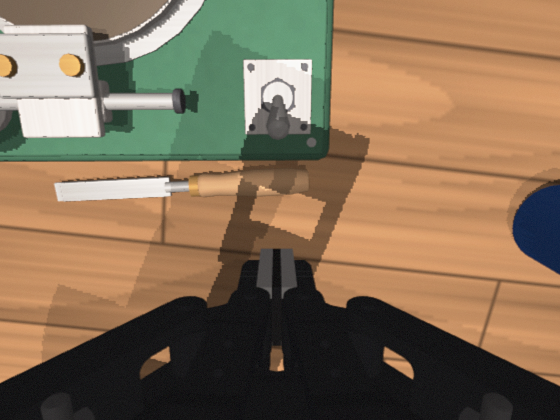

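The toggle nose at (278,122) lines up with the fingers at column 277, about 54 mm ahead.

Request:
arm_command(
  rows=[
    [1,[0,0,45],0],
    [1,[0,0,90],0],
    [1,[0,0,125],0],
    [1,[0,0,125],0],
    [1,[20,0,125],0],
    [1,[35,0,125],0],
    [1,[45,0,125],0],
    [1,[55,0,125],0],
    [1,[65,0,125],0],
    [1,[72,0,125],0],
    [1,[74,0,125],0],
    [1,[74,0,125],0],
  ],
)

```text
t: 13.2
tcp_pos: [0.5806, -0.1065, 0.1574]
ee_rot: [-3.136, -0.185, 0.001]
wrist_force: [-1.9, -0.1, 1.9]
gripper_width: -0.002
finger_force: 0.9
```

Request:
arm_command(
  rows=[
    [1,[-20,0,0],0],
    [1,[-50,0,0],0],
    [1,[-74,0,-20],0],
    [1,[-74,0,-65],0],
    [1,[-74,0,-110],0],
    [1,[-74,0,-125],0],
    [1,[-74,0,-125],0],
    [1,[-74,0,-125],0],
  ],
)

```text
t: 14.0
tcp_pos: [0.5068, -0.1152, 0.2819]
ee_rot: [-3.136, -0.185, -0.0]
wrist_force: [0.3, 0.5, -0.2]
gripper_width: -0.001
finger_force: 0.0
```

```bash
python3 - <<'E'
from h import *
c=cam('wrist','w6'); P=pts(c)
m=(P[...,2]>.15)&(P[...,2]<.18)&(abs(P[...,1]+.106)<.03)&(abs(P[...,0]-.58)<.06); q=P[m]; print(len(q),np.median(q,0))
s=cam('side','s6')['image'][160:300,190:330]; cv2.imwrite('pics/z6.png',cv2.hconcat([cv2.resize(c['image'][:210,:],(400,150)),cv2.resize(s,(150,150))]))
E
```

```text
644 [ 0.601189   -0.10458167  0.16464262]
```

View pics/z6.png

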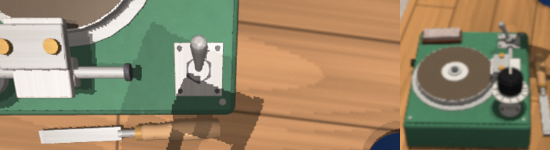

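The toggle now leans to the back, with its nose at (198,45) in the crop and x ≈ 0.60. The robot is clear of everything, so I'm handing in.

```bash
python3 -c "
from plant import bot
print(bot.close_job())"
```

```text
the job is handed in; nothing more can be done
None
```

I turned the adjuster down to its stop, brought it up nine clicks (the wrist camera reads 9.00) and let go. I then flipped the toggle to on and handed the job in at about 14 s, without touching the chisel, mallet, tub or stone; no verdict was returned.

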